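# Snap the thick plug gauge into its spring-clip stand

## Task

Two double-ended plug gauges lie on the inspection bench. Pick up the thick one, lay it lengthwise over the spring clips of the grey stand and press it straight down until both clips snap around its handle and it sits fully home, then let go. Leave the slim gauge where it lies.

Things in the scene. Friction and masses are not known exactly. Their poses are not given: they have to be found in the camera images.
- plug_gauge: Thick plug gauge, the one to handle: lying bar 190 mm long, about 0.2 kg. Round aluminium handle 20 mm in diameter, 124 mm long; at each end a dark hexagonal collar (24 mm across flats, 8 mm thick, stops rolling), then a steel pin 14 mm in diameter, 25 mm long. Origin on its axis at mid-length, 12 mm above the bench as it lies. x runs along it; both ends are alike, either way round will do.
- slim_gauge: Slim plug gauge, a bystander of the same make: lying bar 160 mm long, handle 10 mm in diameter and 104 mm long, collars 14 mm across flats, end pins 6 mm in diameter. Origin on its axis at mid-length, 7 mm above the bench; x runs along it.
- clip_stand: Stand fixed to the bench: grey base plate 150 x 80 x 12 mm, carrying two upward-opening steel spring clips 42 mm either side of its middle along x, each 12 mm wide along x; the 72 mm between them is free for the gripper, down to the plate. Origin: centre of its underside, on the bench; x along the plate and the seated gauge, z up. Clip tips 62 mm above the bench.
- clip_seat (a point): Where the centre of the seated gauge belongs, 40 mm above the stand's origin, same axes. Each clip: two sprung fingers, 31 mm apart at the flared tips, narrowing to a 15 mm gap 7.5 mm above this point; a saddle 10 mm below it stops the handle. They guide a handle up to 8 mm off sideways; pressing in takes 10 to 20 N. Collars must stay outside the clips: at most 14 mm off along x.

How it is judged:
By the outcome, as a careful person would: the job done as asked, in the order asked, and still so for the second after the job is handed in, with the robot touching nothing.
It also fails if it takes over 48 s, if anything falls off the work surface, if the arm or the gripper's body presses on something with over 40 N, if the wrist force passes 120 N, or if a joint passes its speed limit or range.

## Robot

A 6-joint arm with a two-finger parallel gripper is mounted at the origin on the work surface. World frame = base frame: x ahead of the robot, y to its left, z up, the work surface at z = 0. Lengths are in m, angles in rad, forces in N, time in s.
With the tool pointing down it reaches from about 0.25 to 0.85 m from the base axis. Payload 12.5 kg.
Tool frame: the origin (TCP) lies midway between the tips of the shut fingers; the grasp point (between the pads) lies 19 mm behind it; z points along the fingers, y is the line along which they close (so a half turn about z gives the same grasp; the last joint's range is limited). The gripper opens to 93 mm and grips with 3 to 60 N. Pads are 15 mm wide; open, the fingers measure 128 mm over their backs; the gripper's body (75 mm by 188 mm) begins 65 mm behind the grasp point.
Start: joints at [-1.434, 0.351, 1.652, -0, 1.139, -0.085], TCP at [0.121, -0.537, 0.195] pointing down, gripper open.
Joint ranges: [-2.75, 2.75], [-0.79, 2.1], [0.01, 2.65], [-1.57, 4.71], [0.07, 3.14], [-2.87, 2.87]. Speed limits (rad/s): [2.22, 2.22, 2.79, 3.14, 3.14, 3.14].

## Interface

Orientations are given as a unit quaternion [w, x, y, z].
In Python, from workcell import robot gives the robot as it stands.
- The arm moves only by the tool shift_gripper, called after "Emit:" as a command line: name --argument value ..., lists and objects as JSON in quotes. Schema: {"type":"object","properties":{"ticks":{"type":"object","properties":{"motion":{"type":"array","items":{"type":"array","items":{"type":"number"},"minItems":7,"maxItems":7},"minItems":1,"maxItems":12}},"additionalProperties":false,"required":["motion"]},"grip_n":{"type":"number"},"only":{"type":"string"},"quiet":{"type":"boolean"},"lines":{"type":"string"}},"required":["ticks"],"additionalProperties":false}. ticks is an object whose key "motion" holds a list of rows, 1 to 12 of them, each of 7 numbers: the opening from 0.0 (shut) to 1.0 (fully open), then dx, dy, dz in a scale on which 1.0 is 0.6 m, then a rotation vector rx, ry, rz in parts of the range, where 1.0 means 90 degrees; each row is the pose to reach, as a shift and turn from the pose commanded when the call began, along the tool's axes at that moment; what a row does not reach only later rows make up. A row lasts 1/8 s, in which the tool goes at most 0.0625 m and 0.188 rad, less where a joint would pass 70% of its speed; a pose out of reach is approached as far as the arm can. The fingers move at their own pace and stop on an object; grip_n is the grip in N (left out, the last holds). Time passes only in rows, so rows that do not move let the fingers close. The tool returns the time, the measured TCP pose, the force, the opening and the grip force at its end. only (a regular expression) keeps the lines of the reply that match it, lines (a string "A,B") keeps lines A to B, and quiet returns only ok. Shift and turn numbers lie between -1 and 1, and a call with a number outside is refused. Input that does not fit is refused with a message, and nothing moves.
- robot.observe(): the state, without advancing time (a new reading comes with each control period).
- robot.read_camera(name): name is "side" or "top"; returns a dict with "color" (480x640x3 uint8, blue, green, red), "depth" (480x640 float32, m along the optical axis (not along the pixel's ray), 0 where there is no reading), "vertical_fov" (degrees; the focal length in pixels is half the picture's height over the tangent of half this angle, whatever the lens; pixels are square), "cx", "cy" (the principal point, pixels), "world_to_cam" (4x4, takes a point from world to camera coordinates). Camera axes: x right, y down, z forward; pixel columns grow to the right and rows downward; lengths in m; the calibration is good to about 2 mm. A picture is of the moment at which its call begins.
- robot.close_job(): hands the job in; it is judged then, once.
The state is a dict: "time_s": time; "q": joint angles; "dq": joint speeds; "joint_efforts": joint torques, N m; "position": TCP position; "tcp_rot": TCP orientation; "ft_force": force on the tool from outside, world axes, zero at the start; "wrist_torque": the same for the moment, N m; "opening": opening from 0.0 (shut) to 1.0 (fully open); "gripper_force": force on a finger pad.
Only numpy, scipy, OpenCV 4.12 (cv2) and the standard library are available. Lean on these libraries where they do the work, as an engineer would, in place of code of your own. Each camera call takes 0.05 s, during which the arm holds its last target. There are 200 camera calls.

## Working session

There is one attempt and no reset: what is moved stays moved. The work goes in short steps, Python scripts to look and compute and a tool call to move; the robot and the scene stay as the last step left them, time stands still between calls to the robot, and variables do not carry over. Pictures are saved under pics/ and viewed, at most 10 in all, crops included, and the job is handed in when it is done.

```bash
ls; mkdir -p pics; python3 - <<'E'
from workcell import robot
import cv2,numpy as np,pickle
d={}
for n in("side","top"):
    c=robot.read_camera(n);d[n]=c;cv2.imwrite(f"pics/{n}0.png",c["color"]);print(n,c["vertical_fov"],c["cx"],c["cy"],np.round(c["world_to_cam"],3).tolist())
pickle.dump(d,open("c0.pkl","wb"))
o=robot.observe();print(o)
E
```

```text
pics
workcell.py
side 50.091393950019174 314.7651808771584 237.99111490334454 [[-0.978, -0.21, 0.009, 0.514], [-0.103, 0.442, -0.891, 0.131], [0.184, -0.872, -0.453, 0.767], [0.0, 0.0, 0.0, 1.0]]
top 55.151353356406155 314.7315604815799 230.51430822212353 [[0.024, -0.999, 0.044, -0.023], [-0.991, -0.029, -0.13, 0.525], [0.131, -0.041, -0.991, 0.79], [0.0, 0.0, 0.0, 1.0]]
{'time_s': 0.1, 'q': array([-1.43361005e+00,  3.51138056e-01,  1.65231940e+00, -1.61546132e-05,
        1.13907439e+00, -8.45948269e-02]), 'dq': array([-0.00085828, -0.00091822, -0.00397412,  0.00021791,  0.00141089,
       -0.00098936]), 'joint_efforts': array([ 1.16980700e-03, -4.98029172e+01, -2.85703862e+01,  7.00130453e-02,
        2.38502480e-02, -4.83058773e-05]), 'position': array([ 0.12096358, -0.53622013,  0.194095  ]), 'tcp_rot': array([-4.69240243e-04,  9.93857456e-01,  1.10666777e-01, -1.96789920e-05]), 'ft_force': array([ 0.37041141, -0.21562582, -0.53287945]), 'wrist_torque': array([0.03019163, 0.00785751, 0.01221869]), 'gripper_force': 0.0, 'opening': 0.9993378189446402}
```

View pics/top0.png

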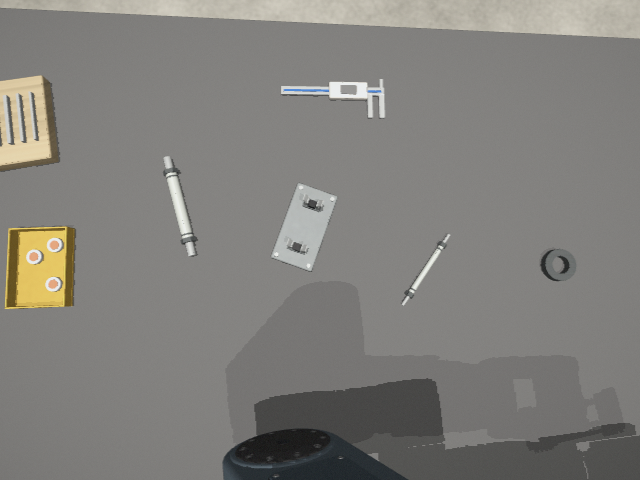

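View pics/side0.png

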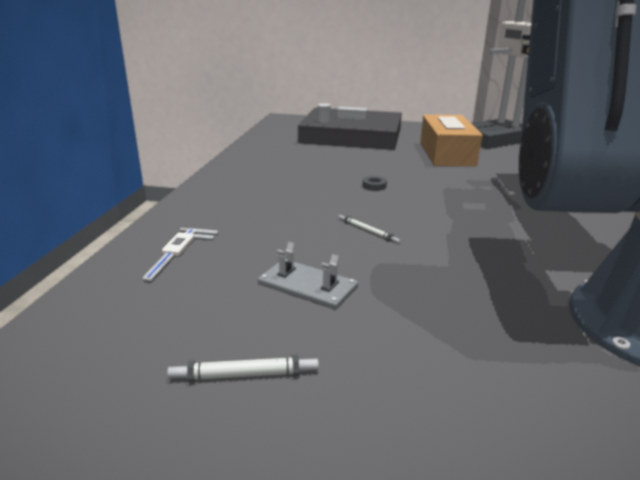

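The top view shows the thick gauge from (168,157) to (192,255), the stand with corners near (300,183), (337,197), (311,270) and (272,257), and the slim gauge at (404,304)–(448,235). In the side view the thick gauge runs (170,372)–(317,364), with clips near (287,260) and (331,275).

```bash
cat > h.py <<'E'
import numpy as np,cv2
def K(c):
    f=240/np.tan(np.radians(c["vertical_fov"]/2));return np.array([[f,0,c["cx"]],[0,f,c["cy"]],[0,0,1]])
def ray(c,p):
    W=c["world_to_cam"];R=W[:3,:3];o=-R.T@W[:3,3];d=R.T@np.linalg.inv(K(c))@np.array([p[0],p[1],1.]);return o,d
def plane(c,p,z):
    o,d=ray(c,p);return o+d*(z-o[2])/d[2]
def tri(a,p,b,q):
    o1,d1=ray(a,p);o2,d2=ray(b,q)
    s=np.linalg.lstsq(np.c_[d1,-d2],o2-o1,rcond=None)[0];A=o1+s[0]*d1;B=o2+s[1]*d2
    return (A+B)/2,np.linalg.norm(A-B)
def cloud(c,box):
    x0,y0,x1,y1=box;v,u=np.mgrid[y0:y1,x0:x1];z=c["depth"][y0:y1,x0:x1]
    k=K(c);P=np.stack([(u-k[0,2])/k[0,0]*z,(v-k[1,2])/k[1,1]*z,z],-1);W=c["world_to_cam"]
    return (P-W[:3,3])@W[:3,:3],z>0
def blob(c,box,lo,hi=255):
    x0,y0,x1,y1=box;g=cv2.cvtColor(c["color"],cv2.COLOR_BGR2GRAY)[y0:y1,x0:x1]
    m=cv2.morphologyEx(cv2.inRange(g,lo,hi),cv2.MORPH_CLOSE,np.ones((11,11)))
    k=max(cv2.findContours(m,cv2.RETR_EXTERNAL,cv2.CHAIN_APPROX_NONE)[0],key=cv2.contourArea)+np.array([x0,y0])
    return k
def ends(k):
    r=cv2.minAreaRect(k);b=cv2.boxPoints(r);s=sorted([(np.linalg.norm(b[i]-b[i-1]),i) for i in (0,1)])
    i=s[0][1];e=[(b[i]+b[i-1])/2,(b[(i+2)%4]+b[(i+1)%4])/2];return r,e
E
python3 - <<'E'
import pickle;from h import *
d=pickle.load(open("c0.pkl","rb"));t,s=d["top"],d["side"];np.set_printoptions(precision=4,suppress=True)
rt,et=ends(blob(t,(140,140,220,270),110));rs,es=ends(blob(s,(150,340,340,400),110))
print(rt,et,rs,es)
et.sort(key=lambda p:p[1]);es.sort(key=lambda p:p[0])
for a,b in((0,0),(1,1)):print("gauge end",tri(t,et[a],s,es[b]),plane(t,et[a],.012),plane(s,es[b],.012))
k=blob(t,(262,175,345,278),95);r=cv2.minAreaRect(k);print("stand",r);
for p in cv2.boxPoints(r):print(p,plane(t,p,.012))
k=blob(s,(250,235,365,310),85);print(cv2.boundingRect(k))
for n,c,b in(("top",t,(262,175,345,278)),("side",s,(250,235,365,310))):
    P,m=cloud(c,b);P=P[m];z=P[:,2]
    print(n,"plate z",np.median(z[(z>.006)&(z<.02)]),"max",z.max())
    Q=P[z>.035];print(len(Q))
    if len(Q)>5:
        l=cv2.kmeans(Q.astype(np.float32),2,None,(3,50,1e-4),5,0);print(l[2],np.bincount(l[1].ravel()))
    Q=P[(z>.007)&(z<.018)];print(cv2.minAreaRect((Q[:,:2]*1000).astype(np.float32)))
for n,c,b in(("top",t,(140,140,220,270)),("side",s,(150,340,340,400))):
    P,m=cloud(c,b);Q=P[m&(P[...,2]>.012)];print(n,"gauge",np.median(Q,0),cv2.minAreaRect((Q[:,:2]*1000).astype(np.float32)),np.percentile(Q[:,2],95))
a=cv2.resize(t["color"][170:285,255:350],None,fx=4,fy=4,interpolation=2);b=cv2.resize(s["color"][230:310,250:365],None,fx=3.4,fy=3.4,interpolation=2)
o=np.zeros((460,800,3),np.uint8);o[:a.shape[0],:a.shape[1]]=a;o[:b.shape[0],400:400+b.shape[1]]=b;cv2.imwrite("pics/stand.png",o)
E
```

```text
((179.5, 204.5), (129.0, 79.0), 90.0) [array([179.5, 140. ], dtype=float32), array([179.5, 269. ], dtype=float32)] ((244.49996948242188, 369.4999694824219), (188.99996948242188, 58.99999237060547), -0.0) [array([150. , 369.5], dtype=float32), array([338.9999, 369.5   ], dtype=float32)]
gauge end (array([ 0.6955,  0.2504, -0.0042]), np.float64(0.002538567742254134)) [0.6915 0.2466 0.012 ] [0.6829 0.2669 0.012 ]
gauge end (array([0.4483, 0.2284, 0.0247]), np.float64(0.00521329646655764)) [0.4514 0.2318 0.012 ] [0.4478 0.214  0.012 ]
stand ((302.9999694824219, 225.99996948242188), (81.99998474121094, 101.99998474121094), -0.0)
[262. 277.] [0.4408 0.0833 0.012 ]
[262. 175.] [0.63   0.0907 0.012 ]
[344. 175.] [ 0.6354 -0.0627  0.012 ]
[344. 277.] [ 0.4446 -0.0657  0.012 ]
(250, 235, 115, 75)
top plate z 0.011790171489285371 max 0.06406568752227258
178
[[ 0.4965  0.0233  0.0552]
 [ 0.5759 -0.003   0.0547]] [87 91]
((536.6407470703125, 9.88266372680664), (79.98076629638672, 150.3086395263672), 71.89484405517578)
side plate z 0.01312791774157033 max 0.06412194023521257
429
[[ 0.5763 -0.0047  0.0502]
 [ 0.4964  0.0208  0.0501]] [201 228]
((536.4298706054688, 8.804718017578125), (83.21671295166016, 150.82814025878906), 71.81741333007812)
top gauge [0.5649 0.2383 0.02  ] ((567.5558471679688, 239.675048828125), (190.20010375976562, 27.40186882019043), 17.534780502319336) 0.024056526472746944
side gauge [0.5676 0.2438 0.0196] ((567.0435791015625, 241.34754943847656), (189.4671173095703, 25.5335693359375), 15.468189239501953) 0.02416391035128502
```

View pics/stand.png

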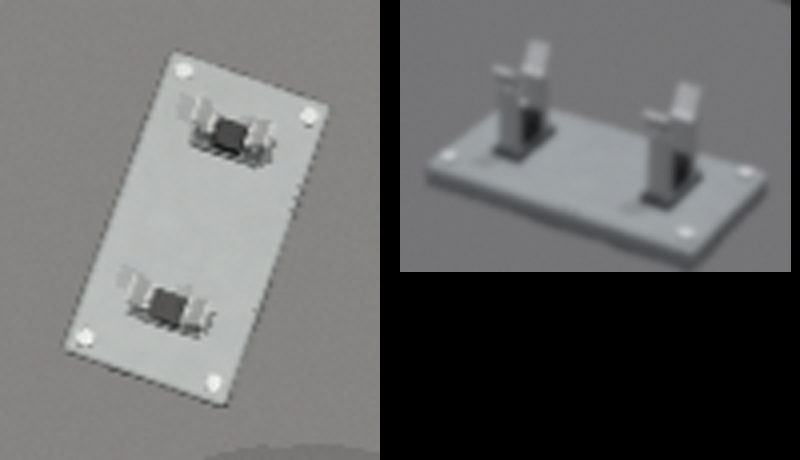

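The stand crop shows both clips upright on the plate, and the dark saddles near crop pixels (230,135) and (170,305). Depth gives the stand centre as about (0.5365, 0.0095) at −18.1°. I'll tighten the gauge mask and triangulate.

```bash
python3 - <<'E'
import pickle;from h import *
d=pickle.load(open("c0.pkl","rb"));t,s=d["top"],d["side"];np.set_printoptions(precision=4,suppress=True)
for c,b in((t,(140,140,220,270)),(s,(150,340,340,400))):
    g=cv2.cvtColor(c["color"],cv2.COLOR_BGR2GRAY)[b[1]:b[3],b[0]:b[2]];print(np.percentile(g,[5,50,80,95]))
bt=np.median(cv2.cvtColor(t["color"],cv2.COLOR_BGR2GRAY)[140:270,140:220])
rt,et=ends(blob(t,(140,140,220,270),int(bt+30)))
bs=np.median(cv2.cvtColor(s["color"],cv2.COLOR_BGR2GRAY)[340:400,150:340])
rs,es=ends(blob(s,(150,340,340,400),int(bs+40)))
print(rt,et,rs,es)
et.sort(key=lambda p:p[1]);es.sort(key=lambda p:p[0])
E=[]
for a in(0,1):
    r=tri(t,et[a],s,es[a]);E.append(r[0]);print("end",r,plane(t,et[a],.014))
D=E[0]-E[1];print("mid",(E[0]+E[1])/2,"len",np.linalg.norm(D),"ang",np.degrees(np.arctan2(D[1],D[0])))
for n,c,b in(("top",t,(140,140,220,270)),("side",s,(150,340,340,400))):
    P,m=cloud(c,b);Q=P[m&(P[...,2]>.015)];u,S,V=np.linalg.svd(Q-Q.mean(0),full_matrices=False);v=V[0]*np.sign(V[0][0]);pr=(Q-Q.mean(0))@v
    print(n,Q.mean(0)+v*(pr.max()+pr.min())/2,np.degrees(np.arctan2(v[1],v[0])),np.ptp(pr))
    P,m=cloud(c,(b[0],b[1],b[0]+12,b[3]));print("bench",np.median(P[m][:,2]))
E
```

```text
[129. 131. 132. 206.]
[ 81. 115. 117. 220.]
((178.54342651367188, 205.23074340820312), (102.10640716552734, 10.43240737915039), 75.52970886230469) [array([165.7864, 155.7971], dtype=float32), array([191.3005, 254.6644], dtype=float32)] ((242.91542053222656, 365.5047912597656), (12.37641429901123, 150.43841552734375), 86.76029968261719) [array([167.8164, 369.7557], dtype=float32), array([318.0144, 361.2539], dtype=float32)]
end (array([0.6579, 0.268 , 0.0176]), np.float64(0.0014323819832535423)) [0.6596 0.2693 0.014 ]
end (array([0.4767, 0.2109, 0.0177]), np.float64(0.0014869601998015744)) [0.4777 0.2118 0.014 ]
mid [0.5673 0.2394 0.0176] len 0.18996359067254037 ang 17.48723168432463
top [0.5677 0.2392 0.0201] 17.64376826591245 0.18978025315793512
bench 0.00016882680017305993
side [0.5665 0.2423 0.0202] 17.495170884437357 0.18948556914628206
bench 0.000813125648480487
```

```bash
cat > go.py <<'E'
import sys,numpy as np
from workcell import robot
from scipy.spatial.transform import Rotation as R
x,y,z,a=map(float,sys.argv[1:5])
o=robot.observe();q=o["tcp_rot"];T=R.from_quat([q[1],q[2],q[3],q[0]])
a=np.radians(a);G=R.from_matrix(np.array([[np.cos(a),np.sin(a),0],[np.sin(a),-np.cos(a),0],[0,0,-1.]]))
d=T.inv().apply(np.array([x,y,z])-o["position"]);r=(T.inv()*G).as_rotvec()
print("pos",np.round(o["position"],4),"shift",np.round(d,4),"rot",np.round(r,4),"q",np.round(o["q"],2),"F",np.round(o["ft_force"],1))
E
python3 go.py 0.5673 0.2398 0.12 17.55
```

```text
pos [ 0.121  -0.5362  0.1941] shift [ 0.6061 -0.6588  0.0748] rot [-0.0009 -0.0001 -0.0845] q [-1.43  0.35  1.65 -0.    1.14 -0.08] F [ 0.4 -0.2 -0.5]
```

The rows are not in the units I measure in: shifts go in shares of 0.6 m and turns go in shares of 90 degrees. I convert before sending: -0.51 m / 0.6 = -0.85, -0.49 m / 0.6 = -0.8167, -0.0845 rad / 1.5708 = -0.0538.

Emit:
shift_gripper --ticks '{"motion": [[1,0.0667,-0.0667,0,0,0,0],[1,0.15,-0.1667,0,0,0,-0.0064],[1,0.2167,-0.2333,0,0,0,-0.0127],[1,0.2833,-0.3083,0,0,0,-0.0191],[1,0.35,-0.3833,0,0,0,-0.0191],[1,0.4167,-0.45,0,0,0,-0.0255],[1,0.4833,-0.525,0,0,0,-0.0255],[1,0.55,-0.6,0,0,0,-0.0318],[1,0.6167,-0.6667,0,0,0,-0.0382],[1,0.6833,-0.7417,0,0,0,-0.0446],[1,0.75,-0.8167,0,0,0,-0.0509],[1,0.7833,-0.85,0.0167,0,0,-0.0538]]}'

```text
time_s: 1.6
position: [0.4683, 0.067, 0.1846]
tcp_rot: [-0.0, 0.988, 0.154, 0.0]
ft_force: [0.4, -0.5, 0.2]
opening: 1.0
gripper_force: 0.0
```

```bash
python3 go.py 0.5673 0.2398 0.12 17.55
```

```text
pos [0.4683 0.067  0.1846] shift [ 0.1467 -0.1346  0.0647] rot [ 0.0001 -0.001   0.0026] q [0.04 0.22 1.85 0.   1.06 1.31] F [ 0.4 -0.5  0.2]
```

To row units: 0.1467 m / 0.6 = 0.2445, 0.14 m / 0.6 = 0.2333, 0.0026 rad / 1.5708 = 0.0017.

Emit:
shift_gripper --ticks '{"motion": [[1,0.0667,-0.0583,0.025,0,0,0],[1,0.1333,-0.125,0.05,0,0,0],[1,0.2,-0.1833,0.0833,0,0,0],[1,0.2333,-0.2167,0.1,0,0,0],[1,0.2445,-0.2243,0.1078,0,0,0.0017],[1,0.2445,-0.2243,0.1078,0,0,0.0017],[1,0.2445,-0.2243,0.1078,0,0,0.0017]]}'

```text
time_s: 2.48
position: [0.5665, 0.236, 0.1204]
tcp_rot: [0.0, 0.989, 0.151, 0.0]
ft_force: [-0.7, 0.6, 0.7]
opening: 1.002
gripper_force: 0.0
```

```bash
python3 go.py 0.5673 0.2398 0.004 17.55
python3 - <<'E'
from workcell import robot
import cv2,numpy as np
a=[cv2.resize(robot.read_camera(n)["color"],(400,300)) for n in("top","side")];cv2.imwrite("pics/p1.png",np.hstack(a))
E
```

```text
pos [0.5665 0.236  0.1204] shift [ 0.0018 -0.0034  0.1164] rot [ 0.0001 -0.0004 -0.0034] q [ 0.32  0.54  1.55 -0.    1.05  1.59] F [-0.7  0.6  0.7]
```

View pics/p1.png

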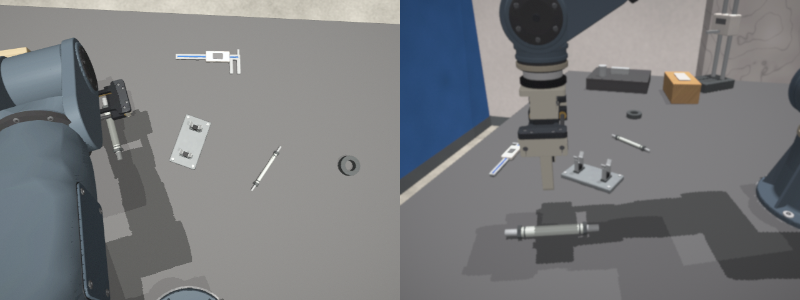

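The side half shows the gripper above the thick gauge (fingers near (548,170), gauge near (552,231)), lined up with the handle's middle. Next I descend, slowing at the end.

To row units: 0.114 m / 0.6 = 0.19, -0.0034 m / 0.6 = -0.0057, -0.0034 rad / 1.5708 = -0.0022.

Emit:
shift_gripper --ticks '{"motion": [[1,0.003,-0.0057,0.05,0,0,-0.0022],[1,0.003,-0.0057,0.1,0,0,-0.0022],[1,0.003,-0.0057,0.1417,0,0,-0.0022],[1,0.003,-0.0057,0.1667,0,0,-0.0022],[1,0.003,-0.0057,0.18,0,0,-0.0022],[1,0.003,-0.0057,0.1867,0,0,-0.0022],[1,0.003,-0.0057,0.19,0,0,-0.0022],[1,0.003,-0.0057,0.19,0,0,-0.0022]]}'

```text
time_s: 3.58
position: [0.5675, 0.2409, 0.0062]
tcp_rot: [-0.0, 0.988, 0.153, 0.0]
ft_force: [0.7, -0.9, -0.5]
opening: 1.0
gripper_force: 0.0
```

```bash
python3 go.py 0.5673 0.2398 0.004 17.55
```

```text
pos [0.5675 0.2409 0.0062] shift [-0.0005  0.0009  0.0022] rot [-0.0001 -0.0006  0.0008] q [0.33 0.7  1.6  0.   0.84 1.59] F [ 0.7 -0.9 -0.5]
```

Close gently, then firmly, with about 2 mm further down.

To row units: 0.002 m / 0.6 = 0.0033.

Emit:
shift_gripper --ticks '{"motion": [[0,0,0,0.0033,0,0,0],[0,0,0,0.0033,0,0,0],[0,0,0,0.0033,0,0,0],[0,0,0,0.0033,0,0,0],[0,0,0,0.0033,0,0,0],[0,0,0,0.0033,0,0,0],[0,0,0,0.0033,0,0,0],[0,0,0,0.0033,0,0,0],[0,0,0,0.0033,0,0,0],[0,0,0,0.0033,0,0,0]]}' --grip_n 20

```text
time_s: 4.82
position: [0.5673, 0.2407, 0.0038]
tcp_rot: [0.0, 0.988, 0.153, 0.0]
ft_force: [-0.2, -0.5, 0.2]
opening: 0.016
gripper_force: 0.0
```

Emit:
shift_gripper --ticks '{"motion": [[0,0,0,0,0,0,0],[0,0,0,0,0,0,0],[0,0,0,0,0,0,0]]}' --grip_n 50

```text
time_s: 5.2
position: [0.5673, 0.2407, 0.0038]
tcp_rot: [-0.0, 0.988, 0.153, -0.0]
ft_force: [-0.2, -0.7, -1.0]
opening: 0.006
gripper_force: 0.0
```

```bash
python3 go.py 0.5673 0.2398 0.15 17.55
```

```text
pos [0.5673 0.2407 0.0038] shift [-0.0003  0.0009 -0.1462] rot [-0.      0.0001  0.0008] q [0.33 0.71 1.6  0.   0.84 1.59] F [-0.2 -0.7 -1. ]
```

The fingers closed on nothing, so I look again.

```bash
python3 - <<'E'
from workcell import robot
import cv2,numpy as np,pickle
d={n:robot.read_camera(n) for n in("top","side")};pickle.dump(d,open("c1.pkl","wb"))
cv2.imwrite("pics/p2.png",cv2.resize(d["side"]["color"][230:430,120:387],None,fx=3,fy=3))
E
```

```text
(no output)
```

View pics/p2.png

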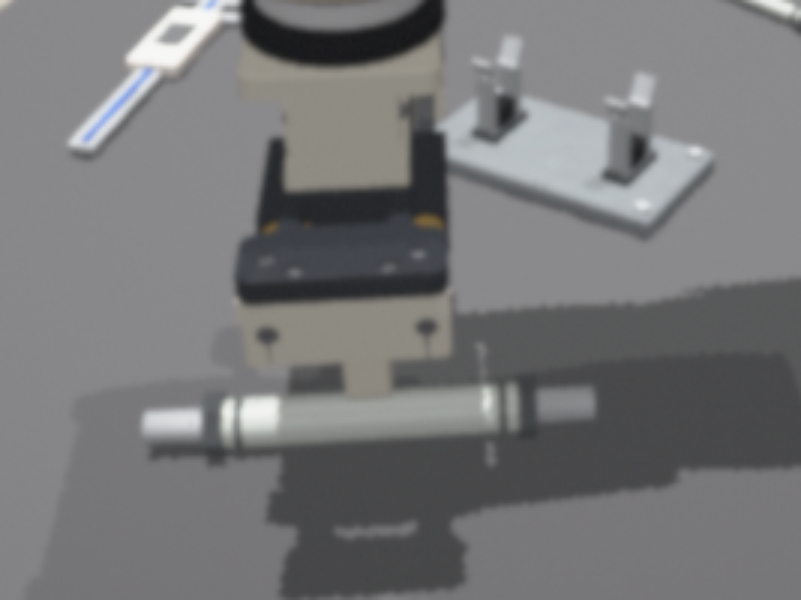

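The gripper is shut, with the gauge lying in front of the fingers as seen from the side camera (crop gauge at about (370,415), finger near (368,378)). I measure both to see the offset.

```bash
python3 - <<'E'
import pickle;from h import *
np.set_printoptions(precision=4,suppress=True)
d0=pickle.load(open("c0.pkl","rb"));d=pickle.load(open("c1.pkl","rb"));s=d["side"];print(np.abs(s["world_to_cam"]-d0["side"]["world_to_cam"]).max(),s["world_to_cam"].tolist())
P,m=cloud(s,(150,340,340,400))
Q=P[m&(P[...,2]>.014)&(P[...,2]<.03)];print("gauge",np.median(Q,0))
for x in(238,243,248):
  for y in range(335,385,3):
    p,_=cloud(s,(x,y,x+1,y+1));print(x,y,p[0,0])
for n in d: 
  c=d[n];p=np.array([.5673,.2407,.0038,1]);q=c["world_to_cam"]@p;k=K(c)@q[:3];print(n,k[:2]/k[2])
E
```

```text
0.0 [[-0.9776193901054725, -0.2102061439104232, 0.008585170476721927, 0.5136596189815802], [-0.10281600653097629, 0.4417743778682741, -0.8912150514102203, 0.13057624811202248], [0.18354617100562506, -0.8721518079562811, -0.4534997541209521, 0.7674018731678075], [0.0, 0.0, 0.0, 1.0]]
gauge [0.5677 0.2439 0.0201]
238 335 [0.5361 0.3257 0.1359]
238 338 [0.5378 0.3222 0.1291]
238 341 [0.5381 0.322  0.1251]
238 344 [0.5383 0.3221 0.1213]
238 347 [0.5389 0.3212 0.1166]
238 350 [0.5659 0.2563 0.056 ]
238 353 [0.5659 0.2572 0.0521]
238 356 [0.5661 0.2574 0.0476]
238 359 [0.5672 0.2555 0.0412]
238 362 [0.5701 0.2491 0.0305]
238 365 [0.5722 0.2448 0.0217]
238 368 [0.5717 0.2468 0.0187]
238 371 [0.5712 0.2487 0.0156]
238 374 [0.5714 0.249  0.0108]
238 377 [0.5738 0.244  0.001 ]
238 380 [0.5715 0.2502 0.002 ]
238 383 [0.5703 0.2539 0.0005]
243 335 [0.5328 0.3206 0.1326]
243 338 [0.5334 0.3194 0.1278]
243 341 [0.5337 0.3193 0.1238]
243 344 [0.5336 0.3201 0.1205]
243 347 [0.5338 0.3202 0.1167]
243 350 [0.5603 0.2543 0.0554]
243 353 [0.5607 0.254  0.0504]
243 356 [0.56   0.2564 0.0479]
243 359 [0.5614 0.2536 0.0407]
243 362 [0.5676 0.2388 0.0225]
243 365 [0.566  0.2435 0.0219]
243 368 [0.5652 0.2463 0.0195]
243 371 [0.5649 0.2476 0.0158]
243 374 [0.5648 0.2485 0.0117]
243 377 [0.5678 0.2418 0.0003]
243 380 [0.5654 0.2485 0.0016]
243 383 [0.5642 0.2523 0.0003]
248 335 [0.5286 0.3173 0.1309]
248 338 [0.5285 0.318  0.1275]
248 341 [0.529  0.3173 0.123 ]
248 344 [0.5293 0.3171 0.119 ]
248 347 [0.5291 0.3182 0.116 ]
248 350 [0.5542 0.2535 0.0558]
248 353 [0.5548 0.2526 0.0504]
248 356 [0.5554 0.2518 0.045 ]
248 359 [0.5557 0.2515 0.04  ]
248 362 [0.5609 0.2389 0.0238]
248 365 [0.5595 0.243  0.0226]
248 368 [0.5593 0.2442 0.0188]
248 371 [0.559  0.2457 0.0153]
248 374 [0.5593 0.2455 0.0102]
248 377 [0.5612 0.2413 0.0011]
248 380 [0.5595 0.2465 0.001 ]
248 383 [0.5579 0.2511 0.0005]
top [179.6262 206.3421]
side [243.5406 374.3549]
```

The gauge has not moved. The depth shows the fingertips ending around z≈0.035 while the reported TCP z is 0.004, so the fingers shut above the handle. I'll raise 60 mm and measure the tip height against the reported TCP.

To row units: -0.06 m / 0.6 = -0.1, -0.05 m / 0.6 = -0.0833.

Emit:
shift_gripper --ticks '{"motion": [[0,0,0,-0.0333,0,0,0],[0,0,0,-0.0833,0,0,0],[0,0,0,-0.1,0,0,0],[0,0,0,-0.1,0,0,0],[0,0,0,-0.1,0,0,0]]}'

```text
time_s: 5.92
position: [0.5668, 0.2406, 0.063]
tcp_rot: [0.0, 0.988, 0.153, -0.001]
ft_force: [0.4, 0.4, -0.2]
opening: 0.004
gripper_force: 0.0
```

```bash
python3 - <<'E'
from workcell import robot
from h import *
import pickle
np.set_printoptions(precision=4,suppress=True)
d={n:robot.read_camera(n) for n in("top","side")};pickle.dump(d,open("c2.pkl","wb"))
s=d["side"];cv2.imwrite("pics/p3.png",cv2.resize(s["color"][200:400,120:387],None,fx=3,fy=3))
o=robot.observe();print(o["position"])
P,m=cloud(s,(220,290,270,370))
D=np.linalg.norm(P[...,:2]-o["position"][:2],axis=-1)
Q=P[m&(D<.03)&(P[...,2]>.03)];i=np.argsort(Q[:,2])[:12];print(Q[i]);
for r in range(290,372,4):p,_=cloud(s,(243,r,244,r+1));print(r,p[0,0])
E
```

```text
[0.5668 0.2406 0.0629]
[[0.5561 0.2428 0.088 ]
 [0.5585 0.2434 0.088 ]
 [0.5607 0.2442 0.0883]
 [0.5586 0.2355 0.0883]
 [0.5628 0.2454 0.0888]
 [0.5569 0.2441 0.0888]
 [0.5592 0.2448 0.0889]
 [0.565  0.2462 0.089 ]
 [0.566  0.2469 0.0893]
 [0.5561 0.2427 0.0894]
 [0.5634 0.247  0.0898]
 [0.5565 0.2415 0.0899]]
290 [0.5303 0.3186 0.1862]
294 [0.5305 0.3189 0.1817]
298 [0.5308 0.3188 0.1769]
302 [0.5305 0.3202 0.1731]
306 [0.5563 0.2549 0.1207]
310 [0.5573 0.2532 0.1138]
314 [0.5574 0.2539 0.1086]
318 [0.5579 0.2535 0.1026]
322 [0.5595 0.2503 0.0943]
326 [0.6026 0.1417 0.0024]
330 [0.5998 0.1501 0.0018]
334 [0.5971 0.1579 0.0009]
338 [0.5944 0.1658 0.0002]
342 [ 0.5918  0.1734 -0.0005]
346 [0.5877 0.1846 0.0019]
350 [0.585  0.1924 0.0016]
354 [0.5827 0.1991 0.0004]
358 [0.5796 0.2078 0.0013]
362 [0.5677 0.2385 0.0222]
366 [0.5662 0.2434 0.0201]
370 [0.5646 0.2481 0.0179]
```

View pics/p3.png

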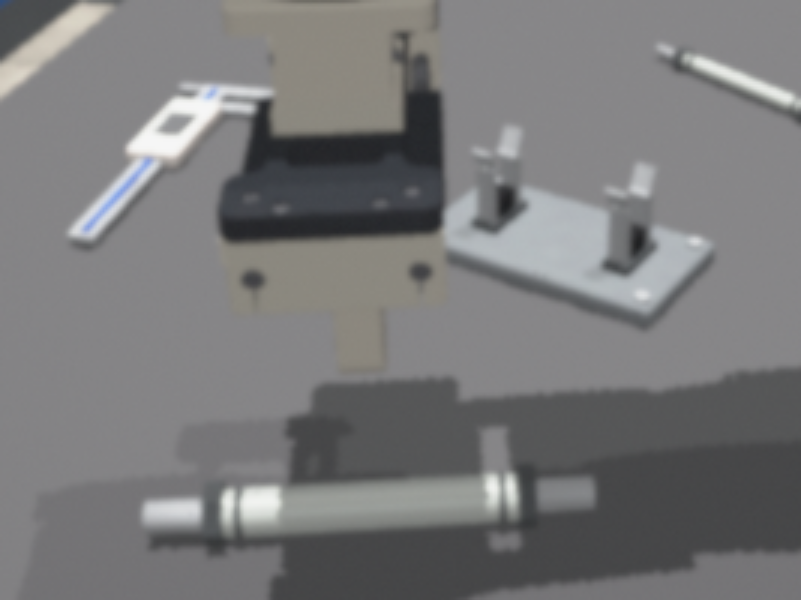

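The fingertip bottom is at z≈0.088 (crop row ~372, near image (240,324)) while the TCP reads 0.063. So the real tips are about 25 mm above the reported TCP, and sideways they agree within 3 mm. I reopen and go about 25 mm deeper than before, in stages, watching the force.

To row units: 0.072 m / 0.6 = 0.12, 0.05 m / 0.6 = 0.0833.

Emit:
shift_gripper --ticks '{"motion": [[1,0,0,0,0,0,0],[1,0,0,0,0,0,0],[1,0,0,0,0,0,0],[1,0,0,0,0,0,0],[1,0,0,0,0,0,0],[1,0,0,0,0,0,0],[1,0,0,0.05,0,0,0],[1,0,0,0.0833,0,0,0],[1,0,0,0.1,0,0,0],[1,0,0,0.1133,0,0,0],[1,0,0,0.12,0,0,0],[1,0,0,0.12,0,0,0]]}' --grip_n 20

```text
time_s: 7.52
position: [0.5674, 0.2408, -0.008]
tcp_rot: [-0.0, 0.988, 0.153, 0.0]
ft_force: [0.5, 0.6, -0.4]
opening: 0.996
gripper_force: 0.0
```

Emit:
shift_gripper --ticks '{"motion": [[1,0,0,0.005,0,0,0],[1,0,0,0.0083,0,0,0],[1,0,0,0.0117,0,0,0],[1,0,0,0.0133,0,0,0],[1,0,0,0.0133,0,0,0]]}'

```text
time_s: 8.15
position: [0.5673, 0.2407, -0.0162]
tcp_rot: [0.0, 0.988, 0.153, -0.0]
ft_force: [-0.1, 0.0, 0.3]
opening: 1.001
gripper_force: 0.0
```

```bash
python3 - <<'E'
from workcell import robot
from h import *
import pickle
np.set_printoptions(precision=4,suppress=True)
s=robot.read_camera("side");cv2.imwrite("pics/p4.png",cv2.resize(s["color"][230:430,120:387],None,fx=3,fy=3))
E
```

```text
(no output)
```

View pics/p4.png

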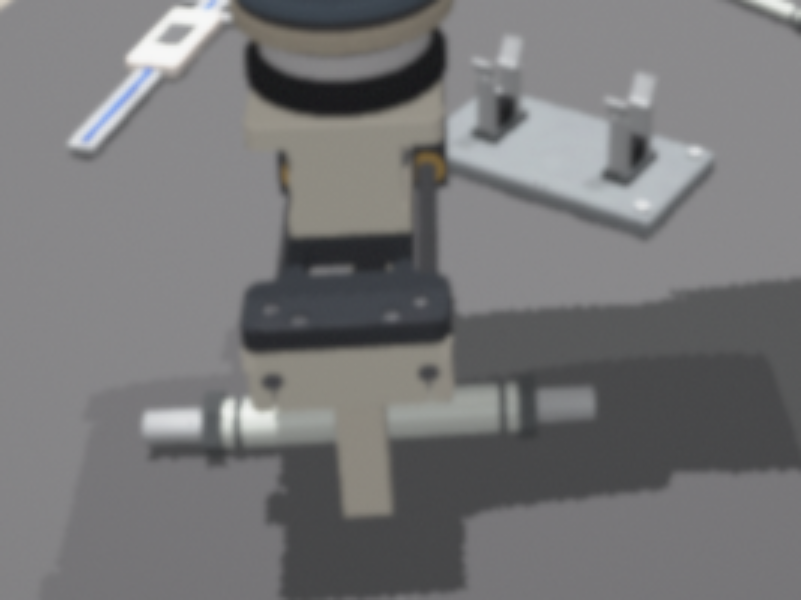

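The near finger now reaches past the gauge (tip at crop (367,515), gauge centre about (369,415)), so the fingers straddle it at mid-length. I go 4 mm lower and close.

To row units: 0.004 m / 0.6 = 0.0067, 0.002 m / 0.6 = 0.0033.

Emit:
shift_gripper --ticks '{"motion": [[1,0,0,0.0033,0,0,0],[1,0,0,0.0067,0,0,0],[0,0,0,0.0067,0,0,0],[0,0,0,0.0067,0,0,0],[0,0,0,0.0067,0,0,0],[0,0,0,0.0067,0,0,0],[0,0,0,0.0067,0,0,0],[0,0,0,0.0067,0,0,0],[0,0,0,0.0067,0,0,0],[0,0,0,0.0067,0,0,0],[0,0,0,0.0067,0,0,0]]}' --grip_n 20

```text
time_s: 9.57
position: [0.5674, 0.2406, -0.0201]
tcp_rot: [0.0, 0.988, 0.153, 0.0]
ft_force: [-0.3, -0.9, 1.1]
opening: 0.208
gripper_force: 20.0
```

Gripped at 20 mm. Now grip harder and lift 120 mm.

To row units: -0.12 m / 0.6 = -0.2, -0.11 m / 0.6 = -0.1833.

Emit:
shift_gripper --ticks '{"motion": [[0,0,0,0,0,0,0],[0,0,0,0,0,0,0],[0,0,0,-0.0167,0,0,0],[0,0,0,-0.05,0,0,0],[0,0,0,-0.1,0,0,0],[0,0,0,-0.15,0,0,0],[0,0,0,-0.1833,0,0,0],[0,0,0,-0.2,0,0,0],[0,0,0,-0.2,0,0,0]]}' --grip_n 60

```text
time_s: 10.7
position: [0.5675, 0.2409, 0.1007]
tcp_rot: [-0.0, 0.988, 0.153, 0.001]
ft_force: [0.3, -0.0, -3.0]
opening: 0.199
gripper_force: 60.0
```

```bash
python3 go.py 0.5365 0.0095 0.10 -18.1
```

```text
pos [0.5675 0.2409 0.1007] shift [-0.0995  0.2112  0.0005] rot [-5.00e-04 -1.20e-03  6.23e-01] q [0.33 0.57 1.55 0.   1.01 1.59] F [ 0.3 -0.  -3. ]
```

To row units: 0.2112 m / 0.6 = 0.352, 0.195 m / 0.6 = 0.325, 0.623 rad / 1.5708 = 0.3966.

Emit:
shift_gripper --ticks '{"motion": [[0,-0.0167,0.0333,0,0,0,0.0382],[0,-0.0333,0.0833,0,0,0,0.0891],[0,-0.0583,0.1333,0,0,0,0.1464],[0,-0.0833,0.1833,0,0,0,0.2037],[0,-0.1083,0.2333,0,0,0,0.261],[0,-0.1333,0.2833,0,0,0,0.3183],[0,-0.15,0.325,0,0,0,0.3692],[0,-0.1658,0.352,0,0,0,0.3966],[0,-0.1658,0.352,0,0,0,0.3966],[0,-0.1658,0.352,0,0,0,0.3966],[0,-0.1658,0.352,0,0,0,0.3966]]}'

```text
time_s: 12.08
position: [0.5363, 0.01, 0.0998]
tcp_rot: [-0.0, 0.988, -0.157, -0.0]
ft_force: [0.4, -0.8, -2.4]
opening: 0.199
gripper_force: 60.0
```

```bash
python3 - <<'E'
from workcell import robot
from h import *
np.set_printoptions(precision=4,suppress=True)
o=robot.observe();print(o["position"],o["tcp_rot"]);T=o["position"];a=np.radians(-18.1);ex=np.array([np.cos(a),np.sin(a)]);ey=np.array([-ex[1],ex[0]])
V=[]
for n in("side","top"):
    c=robot.read_camera(n);cv2.imwrite(f"pics/h_{n}.png",c["color"]);V.append(c["color"])
    P,m=cloud(c,(0,0,640,480));S=np.stack([(P[...,:2]-[.5365,.0095])@ex,(P[...,:2]-[.5365,.0095])@ey,P[...,2]],-1)
    k=m&(abs(S[...,0])<.11)&(abs(S[...,1])<.05)
    g=k&(S[...,2]>.112)&(S[...,2]<.158)&(abs(S[...,0])>.04);Q=S[g];print(n,len(Q))
    if len(Q)>20: print(" x",np.percentile(Q[:,0],[0,1,99,100])," pinmid-")
    for lo,hi in((-.095,-.075),(-.06,-.042),(.042,.06),(.075,.095)):
        q=Q[(Q[:,0]>lo)&(Q[:,0]<hi)]
        if len(q)>5:print("  ",lo,len(q),"y",np.percentile(q[:,1],[3,50,97]),"z",np.percentile(q[:,2],[3,50,97]))
    for sx in(-.042,.042):
        q=S[k&(S[...,2]>.03)&(S[...,2]<.07)&(abs(S[...,0]-sx)<.012)]
        if len(q)>5:print("  clip",sx,len(q),q.mean(0),"y",q[:,1].min(),q[:,1].max(),"x",np.percentile(q[:,0],[3,97]),"zmax",q[:,2].max())
cv2.imwrite("pics/h.png",np.hstack([cv2.resize(v[80:380,140:540],(400,300)) for v in V]))
E
```

```text
[0.5363 0.01   0.0998] [-0.      0.9877 -0.1566 -0.    ]
side 814
 x [-0.0963 -0.0956  0.0916  0.0943]  pinmid-
   -0.095 123 y [-0.001   0.0055  0.0085] z [0.1282 0.1364 0.1403]
   -0.06 147 y [-0.0012  0.0077  0.0114] z [0.1261 0.1381 0.1435]
   0.042 124 y [-0.0022  0.0084  0.0118] z [0.1267 0.1379 0.1436]
   0.075 88 y [-0.0018  0.0056  0.0082] z [0.1289 0.1363 0.1402]
  clip -0.042 286 [-0.0418 -0.0012  0.0464] y -0.020033603804122807 0.01693532005172281 x [-0.0473 -0.0355] zmax 0.06441996203768745
  clip 0.042 259 [ 0.0422 -0.0013  0.0461] y -0.020418398227309502 0.017591318433262473 x [0.0366 0.0485] zmax 0.0644468464734715
top 0
```

View pics/h.png

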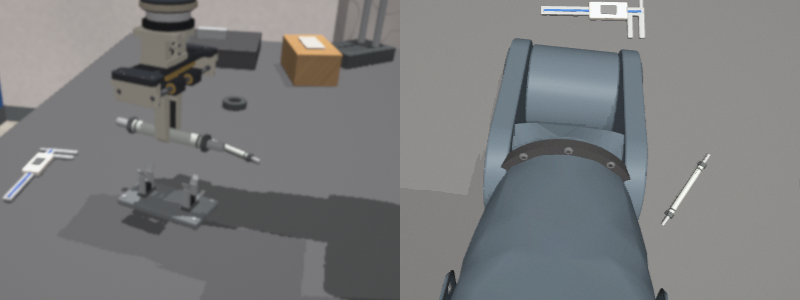

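In the side half the gauge hangs level over the clips (gauge centre about (180,133), clips (147,182) and (192,193)). The numbers put it level and parallel, about 3 mm off sideways and 1 mm off along x. I'll correct 2 mm sideways and lower to just above the narrow gap.

To row units: 0.064 m / 0.6 = 0.1067, 0.002 m / 0.6 = 0.0033.

Emit:
shift_gripper --ticks '{"motion": [[0,0.0017,0.0033,0.0167,0,0,0],[0,0.0017,0.0033,0.0417,0,0,0],[0,0.0017,0.0033,0.07,0,0,0],[0,0.0017,0.0033,0.0917,0,0,0],[0,0.0017,0.0033,0.1033,0,0,0],[0,0.0017,0.0033,0.1067,0,0,0],[0,0.0017,0.0033,0.1067,0,0,0]]}'

```text
time_s: 13.05
position: [0.5368, 0.0071, 0.036]
tcp_rot: [-0.0, 0.988, -0.157, 0.0]
ft_force: [0.5, 0.2, -2.8]
opening: 0.196
gripper_force: 60.0
```

Emit:
shift_gripper --ticks '{"motion": [[0,0,0,0.005,0,0,0],[0,0,0,0.01,0,0,0],[0,0,0,0.015,0,0,0],[0,0,0,0.02,0,0,0],[0,0,0,0.0233,0,0,0]]}'

```text
time_s: 13.68
position: [0.5372, 0.0073, 0.0221]
tcp_rot: [-0.0, 0.988, -0.157, 0.001]
ft_force: [-0.7, 2.8, 5.8]
opening: 0.199
gripper_force: 60.0
```

Emit:
shift_gripper --ticks '{"motion": [[0,0,0,0.005,0,0,0],[0,0,0,0.01,0,0,0],[0,0,0,0.015,0,0,0],[0,0,0,0.0183,0,0,0],[0,0,0,0.0183,0,0,0]]}'

```text
time_s: 14.3
position: [0.5377, 0.0073, 0.0112]
tcp_rot: [-0.0, 0.988, -0.157, 0.001]
ft_force: [4.6, 3.6, -0.4]
opening: 0.198
gripper_force: 60.0
```

To row units: 0.0025 m / 0.6 = 0.0042, 0.002 m / 0.6 = 0.0033.

Emit:
shift_gripper --ticks '{"motion": [[0,0,0,0.0017,0,0,0],[0,0,0,0.0033,0,0,0],[0,0,0,0.0042,0,0,0],[0,0,0,0.0042,0,0,0]]}'

```text
time_s: 14.8
position: [0.5362, 0.0076, 0.0078]
tcp_rot: [-0.0, 0.988, -0.157, -0.001]
ft_force: [3.4, 5.4, -3.5]
opening: 0.2
gripper_force: 60.0
```

Emit:
shift_gripper --ticks '{"motion": [[0,0,0,0.0017,0,0,0],[0,0,0,0.0025,0,0,0],[0,0,0,0.0025,0,0,0]]}'

```text
time_s: 15.18
position: [0.5363, 0.0076, 0.0076]
tcp_rot: [-0.0, 0.988, -0.157, -0.0]
ft_force: [-3.5, 5.1, 13.9]
opening: 0.198
gripper_force: 60.0
```

It reached the saddle at the predicted height (force rising, z stopped). One more small press, then release slowly.

To row units: 0.001 m / 0.6 = 0.0017.

Emit:
shift_gripper --ticks '{"motion": [[0,0,0,0.0017,0,0,0],[0,0,0,0.0017,0,0,0]]}'

```text
time_s: 15.42
position: [0.5364, 0.0075, 0.0075]
tcp_rot: [-0.0, 0.988, -0.157, -0.0]
ft_force: [-8.0, 5.7, 26.6]
opening: 0.201
gripper_force: 60.0
```

Emit:
shift_gripper --ticks '{"motion": [[0.3,0,0,-0.0017,0,0,0],[0.45,0,0,-0.0017,0,0,0],[0.6,0,0,-0.0017,0,0,0],[0.6,0,0,-0.0017,0,0,0],[0.6,0,0,-0.0017,0,0,0],[0.6,0,0,-0.0167,0,0,0],[0.6,0,0,-0.05,0,0,0],[0.6,0,0,-0.1,0,0,0],[0.6,0,0,-0.1667,0,0,0],[0.6,0,0,-0.25,0,0,0],[0.6,0,0,-0.25,0,0,0],[0.6,0,0,-0.25,0,0,0]]}' --grip_n 20

```text
time_s: 16.92
position: [0.5362, 0.0071, 0.1556]
tcp_rot: [0.0, 0.988, -0.157, -0.0]
ft_force: [-1.0, -0.5, -0.7]
opening: 0.603
gripper_force: 0.0
```

```bash
python3 - <<'E'
from workcell import robot
from h import *
np.set_printoptions(precision=4,suppress=True)
a=np.radians(-18.1);ex=np.array([np.cos(a),np.sin(a)]);ey=np.array([-ex[1],ex[0]])
c=robot.read_camera("side");cv2.imwrite("pics/f.png",cv2.resize(c["color"][150:350,170:437],None,fx=3,fy=3))
P,m=cloud(c,(0,0,640,480));S=np.stack([(P[...,:2]-[.5365,.0095])@ex,(P[...,:2]-[.5365,.0095])@ey,P[...,2]],-1)
Q=S[m&(abs(S[...,0])<.11)&(abs(S[...,1])<.02)&(S[...,2]>.03)&(S[...,2]<.07)];print("x",Q[:,0].min(),Q[:,0].max())
for lo,hi in((-.095,-.075),(-.03,-.01),(-.01,.01),(.01,.03),(.075,.09)):
    q=Q[(Q[:,0]>lo)&(Q[:,0]<hi)];print(lo,len(q),"y",np.percentile(q[:,1],[3,50,97]),"z",np.percentile(q[:,2],[3,50,97]))
E
```

```text
x -0.095752297702579 0.09519451450015445
-0.095 118 y [-0.0049  0.0033  0.0061] z [0.0368 0.0445 0.0487]
-0.03 131 y [-0.0034  0.0062  0.009 ] z [0.0349 0.0459 0.0516]
-0.01 133 y [-0.0041  0.006   0.0096] z [0.0354 0.047  0.0515]
0.01 131 y [-0.004   0.0061  0.0097] z [0.0358 0.047  0.0514]
0.075 59 y [-0.0052  0.003   0.0063] z [0.0369 0.0447 0.0488]
```

View pics/f.png

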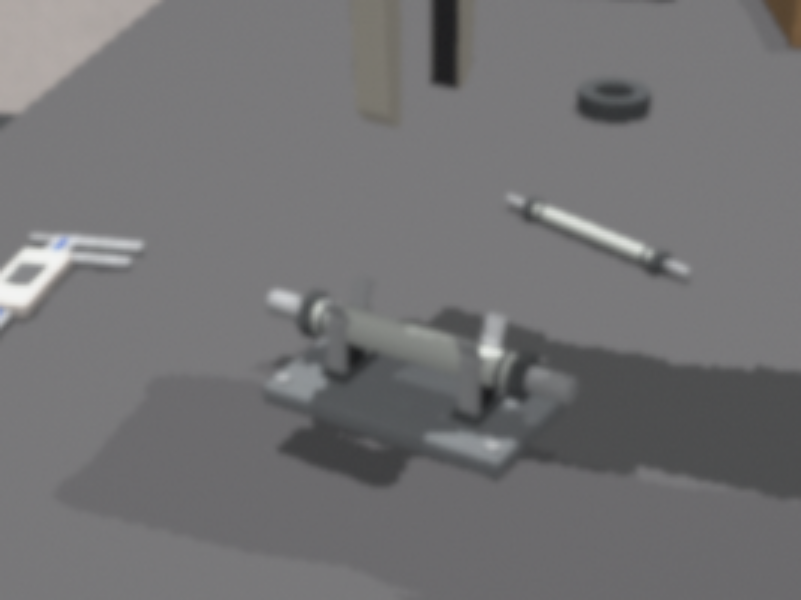

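The gauge sits level in both clips (crop about (335,340) and (470,375)), collars outside the clips and the gripper clear above. Its measured axis height is about 0.041 m, centred within 1 mm, and the slim gauge is where it was.

```bash
python3 -c "
from workcell import robot
print(robot.close_job())"
```

```text
the job is handed in; nothing more can be done
None
```

The thick gauge is snapped into both clips, fully home and released, the slim gauge was left untouched, and the job is handed in at about 17 s; the first grasp closed on nothing because the real fingertips sit about 25 mm above the reported TCP, so I went deeper and gripped it on the second try.

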